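# Sweep the stale tasting slices off the bread board

## Task

Clear the tasting board: with the fingertips, gently sweep all three stale baguette slices along the board and off its end so that they drop into the red scrap tray. Only push them: do not pinch, squash or lift them. Leave the jam jar standing on the board and the fresh rolls in the cream tray where they are.

Things in the scene. Friction and masses are not known exactly. Their poses are not given: they have to be found in the camera images.
- board: fixed pale wooden board, 260 mm along its x by 280 mm along its y, its top face 45 mm above the counter; the origin is the centre of its underside, on the counter. Dark wooden rails 12 mm wide and 13 mm high above the top run along its two long-side edges at x = +118..130 mm and x = -118..-130 mm; its two ends, at y = +140 and y = -140 mm, are open (no rail). A tray stands against each open end
- scrap_tray: fixed red open tray, 240 mm along x, 130 mm along y, 38 mm high, walls 4 mm, floor about 4 mm thick; the origin is the centre of its underside, on the counter. It stands parallel to the board, its centre 209 mm from the board's centre along the board's +y or -y (so 4 mm clear of the board's end); which end varies. Its rim is 7 mm lower than the board's top. Empty at the start
- roll_tray: fixed cream tray of the same size as the red one, at the other end of the board, holding two fresh rolls; origin at the centre of its underside
- slice_a_center (a point): one of three identical stale baguette slices: a flat round disc 48 mm in diameter and 15 mm thick, brown crust rim and pale crumb faces, lying flat and loose on the board, about 20 g. The point is its centre (7.5 mm above its underside)
- slice_b_center (a point): one of three identical stale baguette slices: a flat round disc 48 mm in diameter and 15 mm thick, brown crust rim and pale crumb faces, lying flat and loose on the board, about 20 g. The point is its centre (7.5 mm above its underside)
- slice_c_center (a point): one of three identical stale baguette slices: a flat round disc 48 mm in diameter and 15 mm thick, brown crust rim and pale crumb faces, lying flat and loose on the board, about 20 g. The point is its centre (7.5 mm above its underside)
- slice_a: the slice of slice_a_center; origin at the centre of its underside
- slice_b: the slice of slice_b_center; origin at the centre of its underside
- slice_c: the slice of slice_c_center; origin at the centre of its underside
- jam_jar: small loose jam jar, dark red with a white cap, 44 mm in diameter and 45 mm tall, standing on the board's middle line; it may stand between a slice and the red tray. Origin at the centre of its underside
- roll_a_center (a point): loose golden-brown round bread roll, 66 mm wide and 41 mm tall, in the cream tray; the point is 20 mm above its underside, on its axis
- roll_b_center (a point): the other roll, the same size; the point is 20 mm above its underside, on its axis

How it is judged:
At the end, for the whole second after the job is handed in: All three slices lie at rest in the red tray: each centre within the tray's walls (112 mm by 57 mm either side of its centre) and no higher than its rim (38 mm); the jam jar is upright and, like both rolls, within 20 mm of where it started (x of slice_a_center in the frame of scrap_tray between -0.112 and 0.112 m and y of slice_a_center in the frame of scrap_tray between -0.057 and 0.057 m and z of each of slice_a_center, slice_b_center, slice_c_center in the frame of scrap_tray below 0.038 m and linear speed of each of slice_a, slice_b, slice_c below 0.02 m/s and x of slice_b_center in the frame of scrap_tray between -0.112 and 0.112 m and y of slice_b_center in the frame of scrap_tray between -0.057 and 0.057 m and x of slice_c_center in the frame of scrap_tray between -0.112 and 0.112 m and y of slice_c_center in the frame of scrap_tray between -0.057 and 0.057 m and angle between jam_jar's own z axis and vertical below 0.1 rad and distance of each of jam_jar, roll_a_center, roll_b_center from where it was at the start of the episode below 0.02 m); the robot touches nothing.
It fails at once if a slice is lifted (its centre rises more than 20 mm above its height when lying on the board) (height (world z) of any of slice_a_center, slice_b_center, slice_c_center above 0.0725 m).
It fails at once if a slice is pinched or squashed (more than 15 N between it and the fingers) (contact force between the fingers and slice_a above 15 N or contact force between the fingers and slice_b above 15 N or contact force between the fingers and slice_c above 15 N).
It fails at once if the jam jar is shoved more than 20 mm or tipped (distance of jam_jar from where it was at the start of the episode above 0.02 m or angle between jam_jar's own z axis and vertical above 0.3 rad).
It fails at once if a roll is moved more than 20 mm (distance of any of roll_a_center, roll_b_center from where it was at the start of the episode above 0.02 m).
It also fails if it takes over 64 s, if anything falls off the work surface, if the arm or the gripper's body presses on something with over 40 N, if the wrist force passes 120 N, or if a joint passes its speed limit or range.

## Robot

A 7-joint arm with a two-finger parallel gripper is mounted at the origin on the work surface. World frame = base frame: x ahead of the robot, y to its left, z up, the work surface at z = 0. Lengths are in m, angles in rad, forces in N, time in s.
With the tool pointing down it reaches from about 0.375 to 0.925 m from the base axis. Payload 3.1 kg.
Tool frame: the origin (TCP) lies between the finger pads; the fingertips stand 14 mm ahead of it and the grasp point (between the pads) lies 5 mm behind it; z points along the fingers, y is the direction in which the jaws open and shut (so a half turn about z gives the same grasp; the last joint's range is limited). The gripper opens to 85 mm and grips with 20 to 120 N. Pads are 22 mm wide; open, the fingers measure 114 mm over their backs; the gripper's body (76 mm by 85 mm) begins 54 mm behind the grasp point. The pads swing forward as they close: fully open they stand 13 mm farther back than shut.
Start: joints at [1.205, 0.383, 0.044, 1.598, -0.018, 1.161, -0.05], TCP at [0.172, -0.627, 0.245] pointing down, gripper open.
Joint ranges: [-2.61, 2.61], [-0.41, 2.15], [-1.48, 1.57], [0, 2.5], [-1.57, 4.71], [0.05, 1.97], [-2.85, 2.85]. Speed limits (rad/s): [2.79, 2.79, 3.14, 3.14, 3.14, 3.14, 3.14].

## Interface

Orientations are given as a 3x3 rotation matrix whose columns are the frame's x, y, z axes.
In Python, from plant import * gives the robot as it stands. The module is installed in compiled form; this text tells all that it offers.
- The arm moves only by the shell command python3 -m handwheel 'ROWS'. ROWS is JSON, a list of rows, each a list of 3 entries, a list of its own where there are three numbers: the shift along the tool's x, y, z each as a share of 200 mm, from -1 to 1, then the turn, a rotation vector about the tool's x, y, z each as a share of 180 degrees, from -1 to 1, then the closure, from 0 (fully open) to 1 (shut). In form: [[[dx, dy, dz], [wx, wy, wz], claw], ...]. A call has exactly 5 rows; each row shifts and turns the commanded pose from where the row before left it, along the tool's axes as they then stand; what a row does not reach is not made up. A row lasts 1/12 s, in which the tool goes at most 41.7 mm and 7.16 degrees, less where a joint would pass 70% of its speed; a pose out of reach is approached as far as the arm can. A call with a number of a shift or a turn outside -1 to 1 is refused whole. A call with a gripper value outside its range is refused whole. The fingers move at their own pace and stop on an object; the grip force is fixed at half the most. Time passes only in rows, so rows that do not move let the fingers close, or fill a call up. It gives the time, the measured TCP pose, the force and the opening at its end, in the units of the state.
- get_obs(): the state, without advancing time (a new reading comes with each control period).
- capture(name): name is "scene" or "top" or "wrist"; returns the picture (400x640x3 uint8, blue, green, red); there is no depth.
- camera_model(name): a dict with "fx", "fy", "cx", "cy" (pixels), "T" (4x4, takes a point from camera to world coordinates). Camera axes: x right, y down, z forward; pixel columns grow to the right and rows downward; lengths in m; the calibration is good to about 2 mm. A picture is of the moment at which its call begins: read the wrist's pose just before it. camera_model takes no time and is no camera call; for the wrist camera it gives the pose at the moment of the call.
- sign_off(): hands the job in, once; it reports no verdict.
The state is a dict: "time": time; "joint_positions": joint angles; "joint_velocities": joint speeds; "joint_efforts": joint torques, N m; "eef_pos": TCP position; "orientation": TCP orientation; "ft_force": force on the tool from outside, world axes, zero at the start; "torque": the same for the moment, N m; "gripper_width": finger opening in m.
Only numpy, scipy, OpenCV 4.12 (cv2) and the standard library are available. Lean on these libraries where they do the work, as an engineer would, in place of code of your own. Each camera call takes 0.05 s, during which the arm holds its last target. There are 200 camera calls.

## Working session

There is one attempt and no reset: what is moved stays moved. The work goes in short steps, Python scripts to look and compute and a shell command to move; the robot and the scene stay as the last step left them, time stands still between calls to the robot, and variables do not carry over. Pictures are saved under pics/ and viewed, on a budget of 10 in all, crops included, one or two more only if the job needs it, and the job is handed in when it is done.

```bash
mkdir -p pics; python3 - <<'E'
from plant import *
import cv2,numpy as np
o=get_obs();print(o['time'],o['eef_pos'],o['orientation'],o['gripper_width'])
for n in('top','scene'):
    cv2.imwrite(f'pics/{n}0.png',capture(n));m=camera_model(n);print(n,m['fx'],m['cx'],m['cy'],np.round(m['T'],3).tolist())
E
```

```text
0.0 [ 0.17173756 -0.62595681  0.24387549] [[ 9.64342508e-01  2.64655997e-01 -8.55141894e-04]
 [ 2.64657330e-01 -9.64339256e-01  2.50954033e-03]
 [-1.60481999e-04 -2.64637598e-03 -9.99996485e-01]] 0.08538809486683223
top 383.4218562095981 314.18612837008163 200.82700450214043 [[0.02, -0.995, 0.095, 0.493], [-1.0, -0.019, 0.007, 0.012], [-0.005, -0.095, -0.995, 0.731], [0.0, 0.0, 0.0, 1.0]]
scene 374.89798568828763 323.8843449228866 202.77257296531806 [[-0.72, 0.425, -0.548, 1.016], [0.694, 0.451, -0.562, 0.493], [0.008, -0.785, -0.62, 0.57], [0.0, 0.0, 0.0, 1.0]]
```

View pics/top0.png

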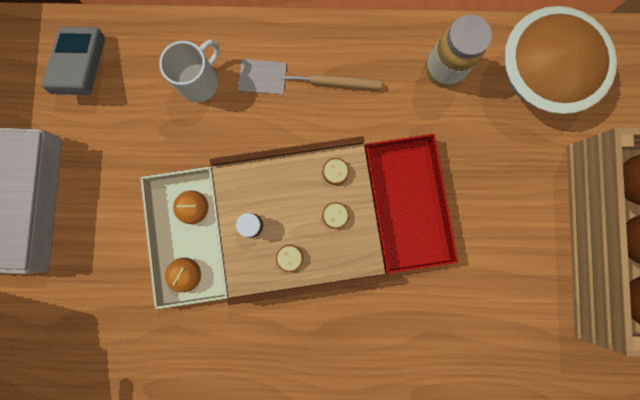

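The top view shows the red tray on the right (world −y), with slices at px (336,171), (336,215) and (289,258). The jar cap is at (249,225), behind the slices, and the rolls are in the left tray. Next I'll measure these.

```bash
cat >h.py <<'E'
from plant import *
import cv2,numpy as np
def ray(m,u,v,z):
    d=m['T'][:3,:3]@np.array([(u-m['cx'])/m['fx'],(v-m['cy'])/m['fy'],1]);c=m['T'][:3,3]
    return c+d*(z-c[2])/d[2]
def top():
    im=capture('top');m={k:np.array(v) for k,v in camera_model('top').items()}
    hsv=cv2.cvtColor(im,cv2.COLOR_BGR2HSV)
    return im,m,hsv
def blobs(mask,lo,hi):
    n,l,s,c=cv2.connectedComponentsWithStats(mask)
    return [(c[i],s[i,4],l==i) for i in range(1,n) if lo<s[i,4]<hi]
E
python3 - <<'E'
from h import *
im,m,h=top()
for p in[(171,336),(215,336),(258,289),(225,249),(190,230),(220,195)]:print(p,h[p],im[p])
red=cv2.inRange(h,(0,190,60),(6,255,255))|cv2.inRange(h,(174,190,60),(180,255,255))
for c,a,k in blobs(red,1500,99999):
    print('red',c,a);pts=np.argwhere(k)[:,::-1].astype(np.float32)
    hull=cv2.convexHull(pts)[:,0]
    P=np.array([ray(m,*p,.038)[:2] for p in hull],np.float32)*1000
    r=cv2.minAreaRect(P);print(r,cv2.boxPoints(r))
for n,p,z in[('A',(336,171),.06),('B',(336,215),.06),('C',(289,258),.06),('jar',(249,225),.09),('blL',(229,298),.058),('blR',(385,275),.045),('tlL',(211,162),.058),('tlR',(363,140),.058)]:print(n,ray(m,*p,z))
w=cv2.inRange(h,(20,60,150),(35,130,255))
for c,a,k in blobs(w,200,1500):print(c,a,ray(m,*c,.06))
E
```

```text
(171, 336) [ 26  75 194] [137 186 194]
(215, 336) [ 27  69 193] [141 188 193]
(258, 289) [ 28  65 192] [143 188 192]
(225, 249) [ 93  11 200] [200 199 191]
(190, 230) [ 17 115 178] [ 98 143 178]
(220, 195) [ 14 195 118] [ 28  71 118]
red [410.78180851 203.57606383] 9400
((559.7861938476562, -158.03199768066406), (238.772705078125, 131.2247772216797), 9.622652053833008) [[ 431.11194  -113.299225]
 [ 453.04724  -242.67767 ]
 [ 688.46045  -202.76477 ]
 [ 666.52515   -73.38632 ]]
A [ 0.61054585 -0.02122284  0.06      ]
B [ 0.53251922 -0.02233445  0.06      ]
C [0.45627135 0.0581048  0.06      ]
jar [0.51119231 0.12433341 0.09      ]
blL [0.38580856 0.15994915 0.058     ]
blR [ 0.42913193 -0.11101742  0.045     ]
tlL [0.6229471 0.2017848 0.058    ]
tlR [ 0.66796907 -0.06883799  0.058     ]
[335.36817102 170.39667458] 421 [ 0.61160665 -0.02008833  0.06      ]
[163.01836547 237.25895317] 1089 [0.48775813 0.27908199 0.06      ]
[335.0787037  214.94212963] 432 [ 0.53258946 -0.02071923  0.06      ]
[288.74115044 257.92920354] 452 [0.45638402 0.05855709 0.06      ]
[204.05019305 276.65637066] 259 [0.42141413 0.20415321 0.06      ]
```

```bash
for i in 1 2; do python3 -m handwheel '[[[0,0,0],[0,0,-0.039],0.7],[[0,0,0],[0,0,-0.039],0.7],[[0,0,0],[0,0,-0.039],0.7],[[0,0,0],[0,0,-0.039],0.7],[[0,0,0],[0,0,-0.039],0.7]]';done; python3 -m handwheel '[[[0,0,0],[0,0,-0.039],0.7],[[0,0,0],[0,0,-0.039],0.7],[[0,0.15,0],[0,0,0],0.7],[[0,0.15,0],[0,0,0],0.7],[[0,0.15,0],[0,0,0],0.7]]'
cat >>h.py <<'E'
e=np.array([np.cos(np.radians(9.62)),np.sin(np.radians(9.62))]);p=np.array([e[1],-e[0]])
tray=np.array([.5598,-.158]);bc=tray-.209*p
def bd(q):r=np.array(q[:2])-bc;return np.round([r@e,r@p],4)
def st():
    o=get_obs();R=np.array(o['orientation'])
    print('t',o['time'],'lat,along',bd(o['eef_pos']),'z',o['eef_pos'][2],'yaw_err deg',np.degrees(np.arctan2(R[1,1],R[0,1]))-9.62,'zaxis',R[:,2].round(3),'w',o['gripper_width'],'F',np.round(o['ft_force'],1))
E
python3 -c "
from h import *
st();print(bc)
for q in[(.6116,-.0201),(.5326,-.0207),(.4564,.0585),(.5112,.1243)]:print(bd(q))"
```

```text
time: 0.57
eef_pos: [0.1719, -0.6264, 0.2446]
orientation: [[0.632, 0.775, -0.0], [0.775, -0.632, 0.001], [0.001, -0.001, -1.0]]
ft_force: [0.3, -0.6, -0.4]
gripper_width: 0.0261
time: 0.98
eef_pos: [0.1718, -0.6265, 0.2447]
orientation: [[0.072, 0.997, -0.0], [0.997, -0.072, 0.001], [0.001, -0.0, -1.0]]
ft_force: [-0.6, 0.2, 0.2]
gripper_width: 0.0256
time: 1.4
eef_pos: [0.2604, -0.6118, 0.2447]
orientation: [[-0.164, 0.986, -0.001], [0.986, 0.164, 0.001], [0.001, -0.0, -1.0]]
ft_force: [0.8, -0.4, -0.2]
gripper_width: 0.0251
t 1.4 lat,along [-0.371   0.6064] z 0.24474036764393442 yaw_err deg -0.1945630306161057 zaxis [-0.001  0.001 -1.   ] w 0.025130205758528826 F [ 0.8 -0.4 -0.2]
[0.5248734  0.04806099]
[0.0741 0.0817]
[-0.0039  0.0691]
[-0.0658 -0.0217]
[-0.0007 -0.0775]
```

```bash
for i in 1 2 3 4; do python3 -m handwheel '[[[0.143,0.111,0],[0,0,0],0.7],[[0.143,0.111,0],[0,0,0],0.7],[[0.143,0.111,0],[0,0,0],0.7],[[0.143,0.111,0],[0,0,0],0.7],[[0.143,0.111,0],[0,0,0],0.7]]' >/dev/null;done; python3 -m handwheel '[[[0,0,0.1],[0,0,0],0.7],[[0,0,0.15],[0,0,0],0.7],[[0,0,0.1],[0,0,0],0.7],[[0,0,0.1],[0,0,0],0.7],[[0,0,0],[0,0,0],0.7]]'
python3 -c "
from h import *
st();cv2.imwrite('pics/s1.png',capture('scene'));cv2.imwrite('pics/w1.png',capture('wrist'));a=cv2.imread('pics/s1.png');b=cv2.imread('pics/w1.png');cv2.imwrite('pics/c1.png',cv2.resize(np.vstack([a,b]),(480,600)))"
```

```text
time: 3.48
eef_pos: [0.5993, 0.0253, 0.15]
orientation: [[-0.167, 0.986, -0.01], [0.986, 0.167, -0.0], [0.001, -0.01, -1.0]]
ft_force: [-1.1, -0.6, -0.7]
gripper_width: 0.0253
t 3.4833 lat,along [0.0695 0.0348] z 0.14996975999488207 yaw_err deg -0.02645090534218575 zaxis [-0.01 -0.   -1.  ] w 0.025334350511339702 F [-1.1 -0.6 -0.7]
```

View pics/c1.png

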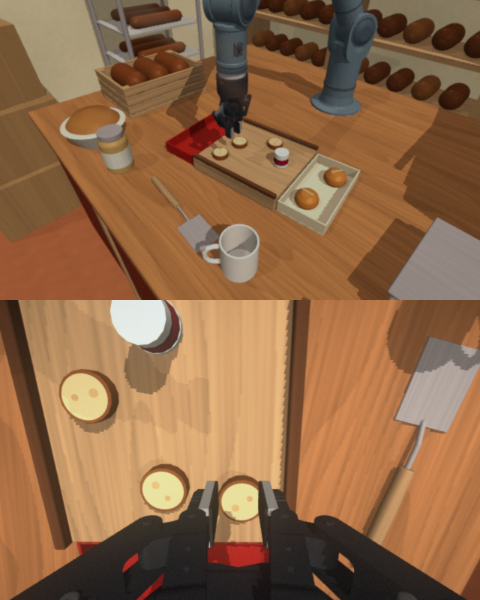

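```bash
python3 -m handwheel '[[[0.025,0.02,0.1],[0,0,0],0.7],[[0,0,0.1],[0,0,0],0.7],[[0,0,0.1],[0,0,0],0.7],[[0,0,0.08],[0,0,0],0.7],[[0,0,0],[0,0,0],0.7]]'
python3 -m handwheel '[[[0,0,0],[0,0,0],0.7],[[0,0,0],[0,0,0],0.7],[[0,0,0],[0,0,0],0.7],[[0,0,0],[0,0,0],0.7],[[0,0,0],[0,0,0],0.7]]' >/dev/null
python3 -c "
from h import *
st();cv2.imwrite('pics/w2.png',capture('wrist'))
im,m,h=top();w=cv2.inRange(h,(20,60,150),(35,130,255))
for c,a,k in blobs(w,100,600):print(c,a,bd(ray(m,*c,.06)))"
```

```text
time: 4.0
eef_pos: [0.6051, 0.0312, 0.0777]
orientation: [[-0.166, 0.986, -0.003], [0.986, 0.166, -0.0], [0.0, -0.003, -1.0]]
ft_force: [-0.6, -0.3, 0.1]
gripper_width: 0.0256
t 4.4167 lat,along [0.0786 0.0298] z 0.08062012531870819 yaw_err deg -0.04050329182813073 zaxis [ 0.002  0.    -1.   ] w 0.02552859690630123 F [-0.5 -1.5 -0.7]
[289.04195804 258.05361305] 429 [-0.0661 -0.0213]
[203.41142857 281.02285714] 175 [-0.0831 -0.1732]
```

View pics/w2.png

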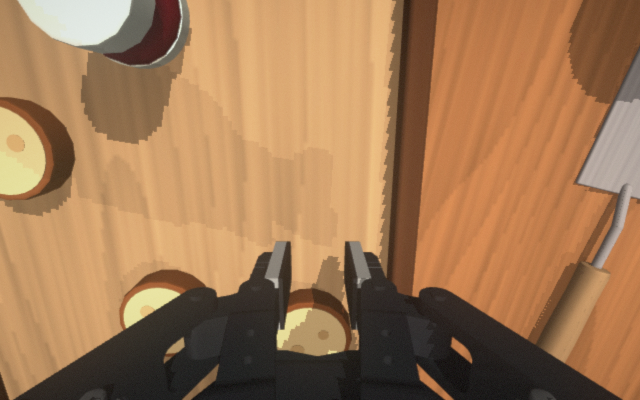

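Fingertips are at about px (285,245) and (350,245). Slice A at (313,325) lies ahead on the tray side and is well centred, with the fingers clear behind it. I'll lower and push.

```bash
python3 -m handwheel '[[[0,-0.015,0.045],[0,0,0],0.7],[[0,0,0.045],[0,0,0],0.7],[[0,0,0],[0,0,0],0.7],[[0,0,0],[0,0,0],0.7],[[0,0,0],[0,0,0],0.7]]'
python3 -m handwheel '[[[-0.02,0,0],[0,0,0],0.7],[[-0.02,0,0],[0,0,0],0.7],[[-0.02,0,0],[0,0,0],0.7],[[-0.02,0,0],[0,0,0],0.7],[[-0.02,0,0],[0,0,0],0.7]]'
python3 -c "
from h import *
st();cv2.imwrite('pics/w3.png',capture('wrist'))"
```

```text
time: 4.93
eef_pos: [0.6028, 0.0312, 0.0606]
orientation: [[-0.167, 0.986, -0.002], [0.986, 0.167, -0.0], [0.0, -0.002, -1.0]]
ft_force: [-0.4, -0.6, -0.1]
gripper_width: 0.0253
time: 5.35
eef_pos: [0.6069, 0.0106, 0.0613]
orientation: [[-0.166, 0.986, 0.0], [0.986, 0.166, -0.0], [-0.0, 0.0, -1.0]]
ft_force: [-0.2, -0.7, -1.0]
gripper_width: 0.0257
t 5.35 lat,along [0.0746 0.0507] z 0.061327189334203766 yaw_err deg -0.07401352739429612 zaxis [ 0. -0. -1.] w 0.02572577408830959 F [-0.2 -0.7 -1. ]
```

View pics/w3.png

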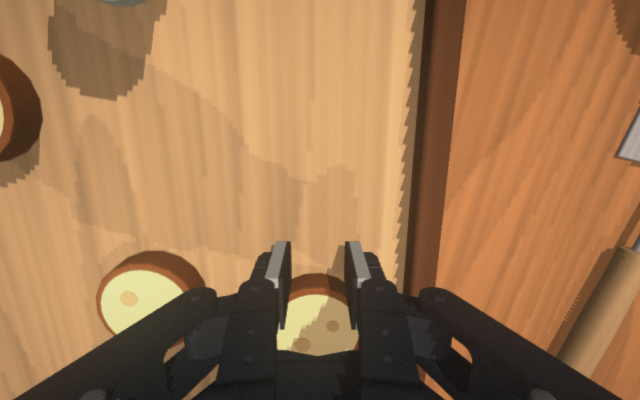

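```bash
for i in 1 2 3 4 5; do python3 -m handwheel '[[[-0.02,0,0],[0,0,0],0.7],[[-0.02,0,0],[0,0,0],0.7],[[-0.02,0,0],[0,0,0],0.7],[[-0.02,0,0],[0,0,0],0.7],[[-0.02,0,0],[0,0,0],0.7]]' |grep -E 'pos|force';done
python3 -c "
from h import *
st();cv2.imwrite('pics/s4.png',capture('scene')[120:280,200:460]);cv2.imwrite('pics/s4.png',cv2.resize(cv2.imread('pics/s4.png'),(780,480)))"
```

```text
eef_pos: [0.6102, -0.0086, 0.0613]
ft_force: [0.7, 0.1, -0.1]
eef_pos: [0.6135, -0.0283, 0.0613]
ft_force: [-0.4, -0.2, 0.3]
eef_pos: [0.6168, -0.048, 0.0613]
ft_force: [-0.5, 0.3, -0.1]
eef_pos: [0.6201, -0.0679, 0.0612]
ft_force: [-0.3, -0.2, -0.7]
eef_pos: [0.6235, -0.0875, 0.0613]
ft_force: [0.3, -0.1, 0.5]
t 7.4833 lat,along [0.0746 0.1502] z 0.06127496762009413 yaw_err deg -0.03534874939964183 zaxis [-0.  0. -1.] w 0.026047523543965518 F [ 0.3 -0.1  0.5]
```

View pics/s4.png

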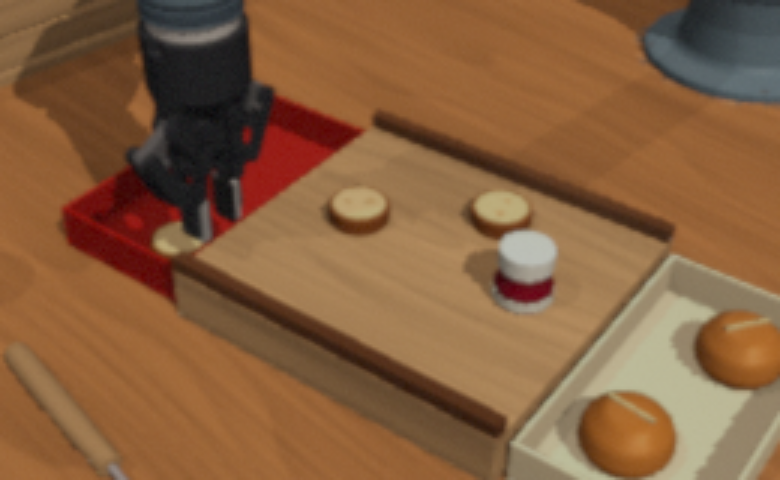

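Slice A is in the red tray at crop px (180,240). B, C, the jar and the rolls haven't moved. B is next.

```bash
python3 -m handwheel '[[[0,0,-0.1],[0,0,0],0.7],[[0,0,-0.15],[0,0,0],0.7],[[0,0,0],[0,0,0],0.7],[[0.128,-0.078,0],[0,0,0],0.7],[[0.128,-0.078,0],[0,0,0],0.7]]' |grep pos
python3 -m handwheel '[[[0.128,-0.078,0],[0,0,0],0.7],[[0.128,-0.078,0],[0,0,0],0.7],[[0.128,-0.078,0],[0,0,0],0.7],[[0,0,0],[0,0,0],0.7],[[0,0,0],[0,0,0],0.7]]' |grep pos
python3 -c "
from h import *
st();cv2.imwrite('pics/w5.png',capture('wrist'))"
```

```text
eef_pos: [0.5856, -0.0437, 0.1123]
eef_pos: [0.524, 0.0283, 0.1114]
t 8.3667 lat,along [-0.0042  0.0194] z 0.11137888639883803 yaw_err deg 0.2495834299232662 zaxis [-0. -0. -1.] w 0.025626939422215646 F [ 0.2 -0.1  0.4]
```

View pics/w5.png

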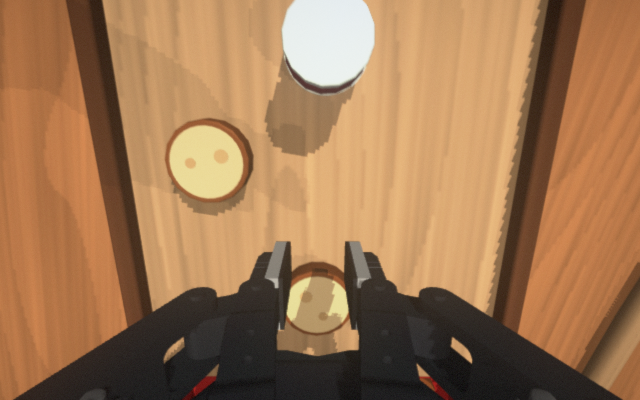

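Slice B is centred between the fingers at px (318,305). C is at (207,160) and the jar at (328,40), both clear. I'll lower and sweep.

```bash
python3 -m handwheel '[[[0,0,0.1],[0,0,0],0.7],[[0,0,0.1],[0,0,0],0.7],[[0,0,0.05],[0,0,0],0.7],[[0,0,0],[0,0,0],0.7],[[0,0,0],[0,0,0],0.7]]' |grep pos
for i in 1 2 3 4 5 6 7; do python3 -m handwheel '[[[-0.019,0,0],[0,0,0],0.7],[[-0.019,0,0],[0,0,0],0.7],[[-0.019,0,0],[0,0,0],0.7],[[-0.019,0,0],[0,0,0],0.7],[[-0.019,0,0],[0,0,0],0.7]]' |grep -E 'pos|force';done
python3 -m handwheel '[[[0,0,-0.1],[0,0,0],0.7],[[0,0,-0.15],[0,0,0],0.7],[[0,0,0],[0,0,0],0.7],[[0.2,0,0],[0,0,0],0.7],[[0.2,0,0],[0,0,0],0.7]]' |grep pos
python3 -c "
from h import *
st()"
```

```text
eef_pos: [0.5259, 0.0252, 0.0609]
eef_pos: [0.5286, 0.0067, 0.0615]
ft_force: [-0.1, 0.7, 0.9]
eef_pos: [0.5316, -0.0116, 0.0613]
ft_force: [0.1, 0.2, 0.9]
eef_pos: [0.5348, -0.0305, 0.0613]
ft_force: [-0.0, 0.7, -0.3]
eef_pos: [0.5379, -0.0492, 0.0613]
ft_force: [0.2, -0.4, 0.3]
eef_pos: [0.5411, -0.068, 0.0613]
ft_force: [0.1, 0.4, 0.5]
eef_pos: [0.5442, -0.0868, 0.0612]
ft_force: [1.0, -0.6, -0.3]
eef_pos: [0.5474, -0.1054, 0.0613]
ft_force: [0.2, 0.0, -0.1]
eef_pos: [0.5354, -0.0293, 0.1121]
t 12.1667 lat,along [-0.0025  0.0781] z 0.1120858413671259 yaw_err deg -0.5227404546947358 zaxis [ 0.003 -0.002 -1.   ] w 0.025630930110408054 F [ 1.   2.1 -0.5]
```

```bash
python3 -m handwheel '[[[0.16,-0.08,0],[0,0,0],0.7],[[0.16,-0.08,0],[0,0,0],0.7],[[0.16,-0.08,0],[0,0,0],0.7],[[0.16,-0.08,0],[0,0,0],0.7],[[0.09,0,0],[0,0,0],0.7]]' |grep pos
python3 -m handwheel '[[[0,0,0],[0,0,0],0.7],[[0,0,0],[0,0,0],0.7],[[0,0,0],[0,0,0],0.7],[[0,0,0],[0,0,0],0.7],[[0,0,0],[0,0,0],0.7]]' >/dev/null
python3 -c "
from h import *
st();a=cv2.resize(capture('wrist'),(480,300));b=cv2.resize(capture('scene')[100:300,170:490],(480,300));cv2.imwrite('pics/c6.png',np.vstack([a,b]))"
```

```text
eef_pos: [0.442, 0.1101, 0.1107]
t 13.0 lat,along [-0.0668 -0.0697] z 0.11116715626753534 yaw_err deg -0.21053518542861838 zaxis [-0. -0. -1.] w 0.025436365041385287 F [-0.2 -0.9 -0.6]
```

View pics/c6.png

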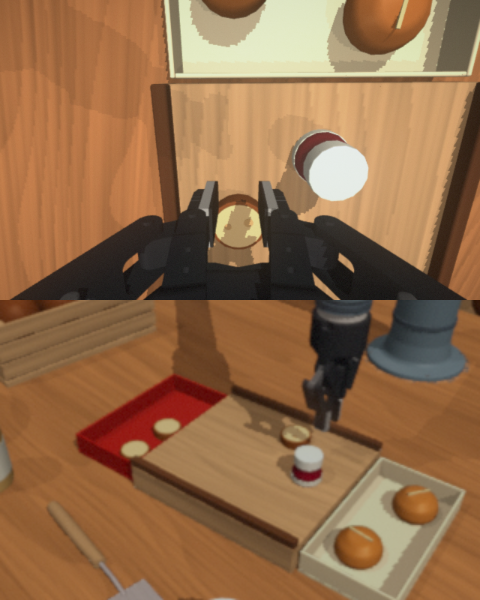

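A and B lie in the red tray at lower-panel px (135,450) and (168,427). C is centred between the fingers, and the jar clears the hand on the right. I'll lower with a small bias away from the jar, then sweep.

```bash
python3 -m handwheel '[[[0,-0.015,0.05],[0,0,0],0.7],[[0,0,0.05],[0,0,0],0.7],[[0,0,0.05],[0,0,0],0.7],[[0,0,0.05],[0,0,0],0.7],[[0,0,0.05],[0,0,0],0.7]]' |grep -E 'pos|force'
for i in 1 2 3 4 5 6 7 8 9 10; do python3 -m handwheel '[[[-0.022,0,0],[0,0,0],0.7],[[-0.022,0,0],[0,0,0],0.7],[[-0.022,0,0],[0,0,0],0.7],[[-0.022,0,0],[0,0,0],0.7],[[-0.022,0,0],[0,0,0],0.7]]' |grep -E 'pos|force';done
python3 -c "
from h import *
st()"
```

```text
eef_pos: [0.443, 0.1065, 0.0597]
ft_force: [0.3, -0.4, 0.5]
eef_pos: [0.4474, 0.0843, 0.0613]
ft_force: [0.8, 0.0, 0.7]
eef_pos: [0.4511, 0.0628, 0.0614]
ft_force: [0.0, 0.2, 0.0]
eef_pos: [0.4547, 0.0412, 0.0613]
ft_force: [-0.0, -0.1, 0.1]
eef_pos: [0.4584, 0.0194, 0.0613]
ft_force: [0.8, 1.0, 0.0]
eef_pos: [0.4621, -0.0023, 0.0613]
ft_force: [-0.1, 0.0, 0.5]
eef_pos: [0.4657, -0.0239, 0.0613]
ft_force: [-0.3, 0.4, -0.1]
eef_pos: [0.4694, -0.0456, 0.0613]
ft_force: [-0.7, 1.0, 0.9]
eef_pos: [0.473, -0.0673, 0.0613]
ft_force: [0.3, 0.2, 0.3]
eef_pos: [0.4767, -0.089, 0.0613]
ft_force: [-0.6, -0.7, -0.1]
eef_pos: [0.4804, -0.1107, 0.0613]
ft_force: [0.4, -0.1, 0.6]
t 17.6833 lat,along [-0.0704  0.1491] z 0.061280837993500606 yaw_err deg -0.03584646385025181 zaxis [ 0.  0. -1.] w 0.02553220220168638 F [ 0.4 -0.1  0.6]
```

Now I'll lift, move clear past the tray, and check.

```bash
python3 -m handwheel '[[[0,0,-0.1],[0,0,0],0.7],[[0,0,-0.2],[0,0,0],0.7],[[0,0,-0.2],[0,0,0],0.7],[[0,0,-0.2],[0,0,0],0.7],[[-0.2,0,0],[0,0,0],0.7]]' |grep pos
for i in 1 2; do python3 -m handwheel '[[[-0.2,0,0],[0,0,0],0.7],[[-0.2,0,0],[0,0,0],0.7],[[-0.2,0,0],[0,0,0],0.7],[[-0.2,0,0],[0,0,0],0.7],[[-0.1,0,0],[0,0,0],0.7]]' |grep pos;done
python3 -c "
from h import *
st();im,m,h=top();cv2.imwrite('pics/t7.png',im)
w=cv2.inRange(h,(15,40,130),(35,150,255))
for c,a,k in blobs(w,200,600):
    q=ray(m,*c,.019)[:2]-tray;print(c,a,'tray frame',(q@e).round(3),(-q@p).round(3))
w=cv2.inRange(h,(60,0,150),(130,40,255))[205:245,230:270]
for c,a,k in blobs(w,100,900):print('jar px',c+[230,205],a,bd(ray(m,*(c+[230,205]),.09)))"
```

```text
eef_pos: [0.4934, -0.1417, 0.2107]
eef_pos: [0.5157, -0.3346, 0.2011]
eef_pos: [0.5446, -0.5118, 0.2003]
t 18.9333 lat,along [-0.0741  0.5553] z 0.20034307536896978 yaw_err deg -0.37722231942587925 zaxis [-0.001 -0.004 -1.   ] w 0.02563240055991723 F [-0.4 -0.5  0.1]
[445.61643836  47.74315068] 292 tray frame 0.287 -0.124
[346.26130653  80.41876047] 597 tray frame 0.251 0.077
[390.62227603 165.20581114] 413 tray frame 0.075 0.02
[198.57437071 214.36384439] 437 tray frame 0.037 0.389
[398.002331  206.1002331] 429 tray frame -0.003 0.019
[404.05909091 241.41590909] 440 tray frame -0.069 0.019
jar px [247.55665025 224.55418719] 406 [ 0.0004 -0.0798]
```

View pics/t7.png

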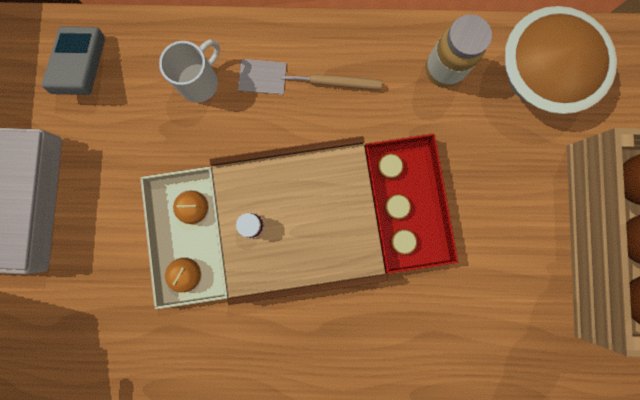

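All three slices lie flat in the red tray at px (391,165), (398,206) and (404,241). The jar at (249,225) and the rolls haven't moved, and the arm is clear.

```bash
python3 -m handwheel '[[[0,0,0],[0,0,0],0.7],[[0,0,0],[0,0,0],0.7],[[0,0,0],[0,0,0],0.7],[[0,0,0],[0,0,0],0.7],[[0,0,0],[0,0,0],0.7]]' >/dev/null; python3 -c "
from plant import *
sign_off()"
```

```text
the job is handed in; nothing more can be done
```

All three slices are in the red tray, and I handed the job in at about 19 s. I swept them off one at a time with the fingertips part-closed (about 25 mm apart).

- **Slices:** the last top view shows all three lying flat. In the tray's frame they sit at about (0.075, 0.020), (−0.003, 0.019) and (−0.069, 0.019) m, well inside the limits.
- **Jar and rolls:** the jar is upright and in place. Its measured position differed by about 2 mm from the first reading, which is within calibration and masking error. I checked the rolls by eye only, and they sit at the same pixels as at the start.
- **Force:** wrist force readings stayed at about 2.5 N or less. They were taken at the end of each move, and the force on each slice was not measured directly.
- **Arm:** it finished clear of everything. No check failed or disagreed.

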